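# Open the column compartment by its paddle latch

### The arm

A 6-joint arm with a two-finger parallel gripper is mounted at the origin on the work surface. World frame = base frame: x ahead of the robot, y to its left, z up, the work surface at z = 0. Lengths are in m, angles in degrees, forces in N, time in s.
With the tool pointing down it reaches from about 0.4 to 0.825 m from the base axis. Payload 7 kg.
Tool frame: the origin (TCP) lies at the very end of the fingers, on their centre line; the grasp point (between the pads) lies r.grip_depth behind it (r.grip_depth is the distance from the TCP to the grasp point, in m); z points along the fingers, y is the direction in which the jaws open and shut (so a half turn about z gives the same grasp; the last joint's range is limited). The gripper opens to 88 mm and grips with 3 to 60 N. Pads are 19 mm wide; open, the fingers measure 130 mm over their backs; the gripper's body (78 mm by 193 mm) begins 47 mm behind the grasp point.
Start: joints at [-48.581, 20.546, 0.682, 0, -70.136, -16.507], TCP at [0.284, -0.612, 0.227] pointing down, gripper open.
Joint ranges: [-176.03, 176.03], [-82.01, 121.73], [-58.28, 71.71], [-173.87, 95.51], [-174.79, -0.11], [-173.66, 173.66]. Speed limits (degrees/s): [136.94, 136.94, 172.46, 180, 180, 180].

### API

Orientations are given as [roll, pitch, yaw] about the fixed x, y, z axes, in that order (R = Rz(yaw) Ry(pitch) Rx(roll)).
In Python, from plant import r gives the robot as it stands. The module is installed in compiled form; this text tells all that it offers.
- The arm moves only by the tool step_arm, never from a script. Its argument "increments" is a list of rows, each a list of 3 entries, a list of its own where there are three numbers: the shift along the tool's x, y, z in m, then the turn, a rotation vector about the tool's x, y, z in rad, then the closure, from 0 (fully open) to 1 (shut). In form: [[[x, y, z], [wx, wy, wz], grip], ...]. A call has 1 to 10 rows; each row is the pose to reach, as a shift and turn from the pose commanded when the call began, along the tool's axes at that moment; what a row does not reach only later rows make up. A row lasts 1/10 s, in which the tool goes at most 50 mm and 8.59 degrees, less where a joint would pass 70% of its speed; a pose out of reach is approached as far as the arm can. A call with a gripper value outside its range is refused whole. The fingers move at their own pace and stop on an object; "force" is the grip in N (left out, the last holds). Time passes only in rows, so rows that repeat a pose let the fingers close. It gives the time, the measured TCP pose, the force and the opening at its end, in the units of the state.
- r.get_state(): the state, without advancing time (a new reading comes with each control period).
- r.capture(name): name is "scene" or "top"; returns a dict with "color" (384x512x3 uint8, red, green, blue), "intrinsics" (3x3 intrinsics, pixels), "rvec" (rotation vector, rad) and "tvec" (3), from world to camera coordinates, as OpenCV has them. Camera axes: x right, y down, z forward; pixel columns grow to the right and rows downward; lengths in m; the calibration is good to about 2 mm. A picture is of the moment at which its call begins. There is no depth.
- r.close_job(): hands the job in, once; it reports no verdict.
The state is a dict: "time_s": time; "joints": joint angles; "qd": joint speeds; "joint_torque": joint torques, N m; "tcp_pos": TCP position; "eef_rot": TCP orientation; "contact_force": force on the tool from outside, world axes, zero at the start; "moment": the same for the moment, N m; "gripper_width": finger opening in m.
Only numpy, scipy, OpenCV 4.12 (cv2) and the standard library are available. Lean on these libraries where they do the work, as an engineer would, in place of code of your own. Each camera call takes 0.05 s, during which the arm holds its last target.

### The job

Open the front door of the low column compartment so that the column inside can be reached: lift the paddle lever on the door by feel, just until the hidden pawl bottoms and so is fully drawn back, without straining the latch by lifting on hard or by pulling while the pawl is still caught, and draw the door away with the lever still up. Then swing the door gently until it stands wide open, at least square to the front, and let go, leaving the lever dropped back to rest and everything else on the bench where it was.

Things in the scene. Friction and masses are not known exactly. Their poses are not given: they have to be found in the camera images.
- case: the column compartment: a low pale instrument box 340 deep, 240 wide, 175 mm high, fixed to the bench; its dark front door faces along the body's own -x. Origin: centre of the underside; x to its back, y to its left, z up. The compartment behind the door is about 100 mm deep
- door (a joint): hinge angle of the front door, rad: 0 shut, grows as it swings out, stop at 1.92. Upright hinge on the case's +y side of the front, light friction: it stays where it is left. The door is 20 mm thick, from 20 to 170 mm above the bench, and reaches from 2 to 224 mm from the hinge axis
- door_hinge (a point): point on the upright hinge axis, 95 mm above the bench; it lies in the middle of the door's thickness. Its axes turn with the door: -y runs along the door from hinge to free edge, -x is outward from the front face
- door_inner (a point): point on the door's inner face, 150 mm from the hinge axis, 95 mm above the bench; it moves with the door. The bare inner face here and nearer to the hinge is a good place to push
- paddle (a joint): angle of the paddle lever, rad: 0 at rest (lever drooping 0.3 rad below level), grows as the outer end is lifted. A spring returns it: about 2.5 N at the end bar to start, 5 N at 0.7 rad; end of travel 0.85
- paddle_grip (a point): centre of the lever's end bar, 60 mm from its pivot. The lever is a plain metal paddle jutting out from the upper free-edge corner of the door; its blade, 26 mm wide and 10 mm thick, ends in a round bar 16 mm thick and 44 mm long across (along the door) with domed ends, about 116 mm above the bench at rest, free all round. Gripped by the domed ends from above, it turns freely between the fingers
- paddle_pivot (a point): point on the lever's pivot, a level axis along the door's width, 22 mm in front of the middle of the door, 180 mm from the hinge axis, 134 mm above the bench; moves with the door
- pawl: the hidden steel pawl behind the door (origin: centre of its tip). Lifting the lever draws it down, 40 mm per rad. It stands behind a keeper lip with 2.5 mm of play. The keeper was set by hand in its slots, so the pawl comes clear anywhere between 5 and 26 mm of travel (lever at 0.125 to 0.65 rad); this cannot be seen or known beforehand
- frame: fixed frame round the opening, carrying the keeper. About 2 mm of travel (0.05 rad) after coming clear, the pawl bottoms on a rubber buffer of the same keeper, felt at the lever's end bar as a sudden rise of about 7 N per mm of lift; then the door is free. The pawl is past keeper and buffer at 0.15 rad of door. Origin: middle of the front at bench height, axes as the case
- bottle_mid (a point): glass solvent bottle with a blue cap, 86 mm across, 175 mm high; its middle
- column_mid (a point): spare steel column lying on the bench before the door, 158 mm long, 16 mm high; its middle. The door passes over it
- spanner_mid (a point): small spanner lying on the bench, 140 mm long; its middle
- rack_mid (a point): grey rack of small vials, 100 x 160 mm, 40 mm high; its middle
- beaker_mid (a point): glass beaker, 72 mm across, 95 mm high; its middle

How it is judged:
By the outcome, as a careful person would: the job done as asked, in the order asked, and still so for the second after the job is handed in, with the robot touching nothing.
It also fails if it takes over 72 s, if anything falls off the work surface, if the arm or the gripper's body presses on something with over 40 N, if the wrist force passes 120 N, or if a joint passes its speed limit or range.

## Working session

There is one attempt and no reset: what is moved stays moved. The work goes in short steps, Python scripts to look and compute and a tool call to move; the robot and the scene stay as the last step left them, time stands still between calls to the robot, and variables do not carry over. Pictures are saved under pics/ and viewed, and the job is handed in when it is done.

Besides the shell and the picture viewer there is one more tool, called after ">>>" as name(argument=value, ...), one argument or row to a line, values as JSON. step_arm: Moves the arm, as the interface text tells. Its arguments: {"type":"object","properties":{"increments":{"type":"array","items":{"type":"array"}},"force":{"type":"number"}},"required":["increments"]}

```bash
mkdir -p pics; python3 - <<'E'
from plant import r
import cv2,json,numpy as np
print(r.get_state(), r.grip_depth)
for n in ("scene","top"):
    c=r.capture(n); cv2.imwrite(f"pics/{n}0.png",cv2.resize(c["color"][:,:,::-1],(800,600),interpolation=cv2.INTER_CUBIC))
    cv2.imwrite(f"pics/{n}0_raw.png",c["color"][:,:,::-1])
    np.savez(f"{n}_cal.npz",K=c["intrinsics"],rvec=c["rvec"],tvec=c["tvec"])
    R=cv2.Rodrigues(np.array(c["rvec"],float))[0]; print(n,c["intrinsics"],-R.T@np.array(c["tvec"]).ravel(),R)
E
```

```text
{'time_s': 0.0, 'joints': array([-4.85803511e+01,  2.05924330e+01,  6.34124763e-01, -1.98332794e-02,
       -7.01359510e+01, -1.65087250e+01]), 'qd': array([ 0.00124942,  0.0201447 ,  0.12651846, -0.03207722,  0.0900705 ,
        0.02963796]), 'joint_torque': array([ 2.81075936e-04, -5.82715631e+01,  2.93050700e+01,  6.99755743e+00,
        6.74096664e-03, -1.71473589e-04]), 'tcp_pos': array([ 0.28410502, -0.61176196,  0.22561499]), 'eef_rot': array([ 1.79904328e+02, -8.91150002e-03, -1.55095823e+02]), 'contact_force': array([ 0.05757587,  0.33756231, -0.12051299]), 'moment': array([ 0.03280666, -0.00858978,  0.00407702]), 'gripper_width': 0.08747147830770197} 0.0188
scene [[479.29709992   0.         257.60668309]
 [  0.         479.29709992 194.96855703]
 [  0.           0.           1.        ]] [1.40756629 0.45360666 0.84587948] [[-0.49687249  0.8676116   0.01917929]
 [ 0.50216957  0.30547156 -0.80901968]
 [-0.70777359 -0.39234837 -0.58746856]]
top [[454.46315129   0.         252.89046124]
 [  0.         454.46315129 189.1913418 ]
 [  0.           0.           1.        ]] [ 0.46680636 -0.02204246  1.17346896] [[-0.00406563 -0.99983667 -0.01760995]
 [-0.99814117  0.00512834 -0.06072818]
 [ 0.06080857  0.01733032 -0.99799899]]
```

View pics/scene0.png

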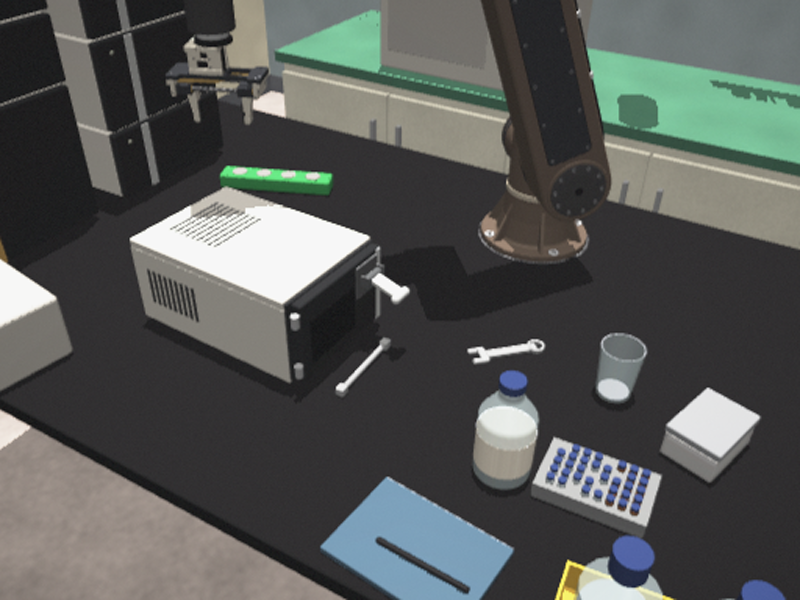

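View pics/top0.png

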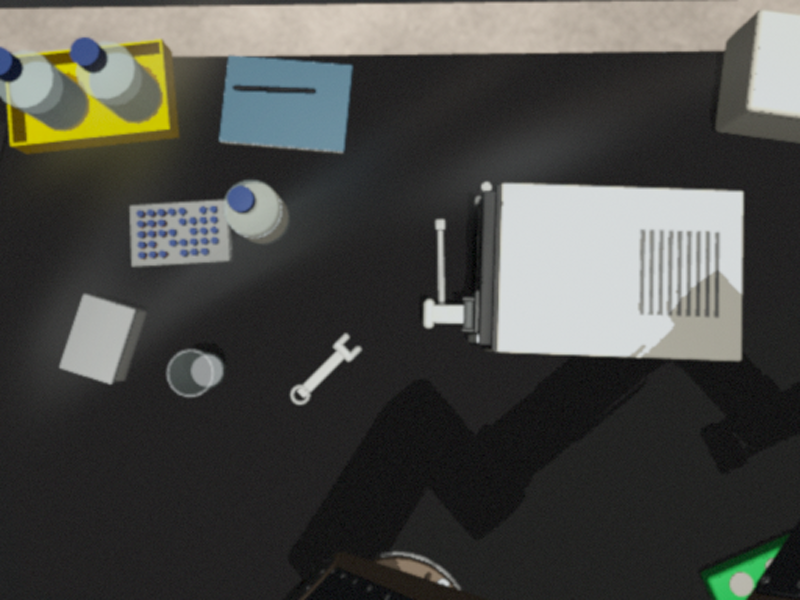

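The scene view shows the door facing the glassware, with the lever's bar near (402,293). In the top view the roof corners are near (500,183), (743,190), (741,360), (497,351), with the lever bar near (430,313). Hinge side is at the top (world +x), and the free edge is nearest the robot. Next I measure these.

```bash
cat > h.py <<'E'
import numpy as np,cv2
def cal(n):
    d=np.load(f"{n}_cal.npz"); return d["K"],d["rvec"].astype(float),d["tvec"].astype(float).ravel()
def ray(n,uv):
    K,rv,t=cal(n);R=cv2.Rodrigues(rv)[0]
    p=cv2.undistortPoints(np.array([[uv]],float),K,None)[0,0]
    return -R.T@t, R.T@np.array([p[0],p[1],1.])
def onz(n,uv,z):
    o,d=ray(n,uv); return o+d*(z-o[2])/d[2]
def tri(uv1,uv2):
    P=[]
    for n in("scene","top"):
        K,rv,t=cal(n);P.append(K@np.c_[cv2.Rodrigues(rv)[0],t])
    X=cv2.triangulatePoints(P[0],P[1],np.array(uv1,float).reshape(2,1),np.array(uv2,float).reshape(2,1)).ravel();return X[:3]/X[3]
def proj(n,X):
    K,rv,t=cal(n);return cv2.projectPoints(np.array(X,float).reshape(-1,3),rv,t,K,None)[0].reshape(-1,2)
E
python3 - <<'E'
from h import *
im=cv2.imread("pics/top0_raw.png"); hsv=cv2.cvtColor(im,cv2.COLOR_BGR2HSV)
m=((hsv[...,2]>110)&(hsv[...,1]<70)).astype(np.uint8)
cs,_=cv2.findContours(m,cv2.RETR_EXTERNAL,cv2.CHAIN_APPROX_NONE)
for c in cs:
    if cv2.contourArea(c)>40: print(cv2.contourArea(c),cv2.boundingRect(c),np.round(cv2.minAreaRect(c)[0],1),np.round(cv2.minAreaRect(c)[1:][0],1))
for s,(x0,x1,y0,y1) in {"t":(265,330,110,240)}.items():
    cv2.imwrite("pics/crop_t.png",cv2.resize(im[y0:y1,x0:x1],None,fx=4.6,fy=4.6,interpolation=cv2.INTER_CUBIC))
im2=cv2.imread("pics/scene0_raw.png")
cv2.imwrite("pics/crop_s.png",cv2.resize(im2[150:260,180:270],None,fx=5,fy=5,interpolation=cv2.INTER_CUBIC))
for p in [(500,183),(743,190),(741,360),(497,351)]:
    print(onz("top",np.array(p)*.64,.175))
print("bar",onz("top",np.array((430,313))*.64,.116))
E
```

```text
164.0 (467, 366, 15, 16) [474.  373.5] [15. 14.]
82.5 (255, 359, 19, 10) [263.8 363.1] [18.7  6.6]
765.5 (107, 224, 36, 30) [124.5 238.5] [29. 35.]
454.0 (186, 213, 45, 46) [206.5 237. ] [14.8 54.4]
1739.0 (38, 188, 49, 58) [ 61.9 216.3] [35.9 51. ]
506.5 (271, 140, 27, 70) [284.  174.5] [69. 26.]
16801.5 (317, 117, 159, 114) [397.1 173.4] [157.4 109.3]
3158.0 (83, 116, 98, 55) [131.2 145.2] [ 46.9 102.2]
55.5 (140, 87, 80, 11) [179.3  93.1] [79.5  3.3]
18473.5 (0, 0, 512, 76) [255.5  37.5] [ 75. 511.]
[ 0.68695917 -0.15416146  0.175     ]
[ 0.67425656 -0.49568375  0.175     ]
[ 0.43555393 -0.48491372  0.175     ]
[ 0.4492947  -0.14688233  0.175     ]
bar [ 0.50503847 -0.05547421  0.116     ]
```

View pics/crop_t.png

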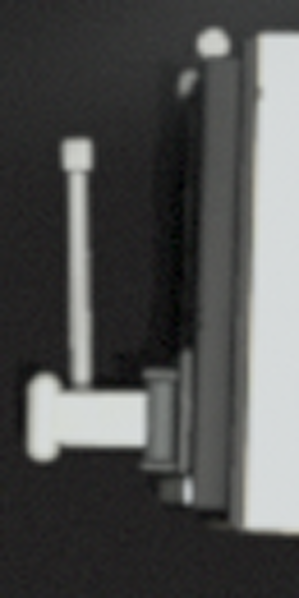

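View pics/crop_s.png

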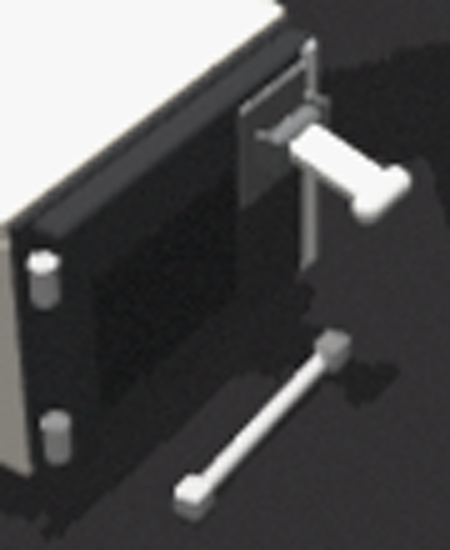

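```bash
python3 - <<'E'
from h import *
im=cv2.imread("pics/top0_raw.png"); hsv=cv2.cvtColor(im,cv2.COLOR_BGR2HSV)
m=((hsv[...,2]>110)&(hsv[...,1]<70)).astype(np.uint8)
# roof edges fit
def fit(pts): 
    v=cv2.fitLine(np.array(pts,np.float32),cv2.DIST_HUBER,0,.01,.01).ravel(); return v
rows=range(125,220)
L=fit([(317+np.argmax(m[y,317:400]),y) for y in rows]); 
T=fit([(x,100+np.argmax(m[100:180,x])) for x in range(325,470)])
B=fit([(x,240-np.argmax(m[240:180:-1,x])) for x in range(325,470)])
def isec(a,b):
    A=np.array([[a[0],-b[0]],[a[1],-b[1]]]);s=np.linalg.solve(A,[b[2]-a[2],b[3]-a[3]]);return (a[2]+s[0]*a[0],a[3]+s[0]*a[1])
c1,c2=isec(L,T),isec(L,B)
for n,v in(("L",L),("T",T),("B",B)):
    p=onz("top",(v[2]-60*v[0],v[3]-60*v[1]),.175);q=onz("top",(v[2]+60*v[0],v[3]+60*v[1]),.175);d=q-p
    print(n,np.degrees(np.arctan2(d[1],d[0])))
print("corners",onz("top",c1,.175),onz("top",c2,.175))
k=lambda u,v:(265+u/4.6,110+v/4.6); s=lambda u,v:(180+u/5,150+v/5)
print("bar",onz("top",k(42,417),.12),tri(s(384,193),k(42,417)), onz("top",k(44,373),.12),onz("top",k(42,461),.12))
print("hinge",tri(s(43,262),k(212,42)),onz("top",k(212,42),.17),onz("scene",s(43,262),.17))
for zz in (.125,): print("col ends",onz("top",k(77,154),.012),onz("top",k(82,380),.012))
g=lambda u,v:np.array((u,v))*.64
print("spanner",onz("top",g(300,395),.005),onz("top",g(345,340),.005),onz("top",g(360,352),.005))
print("bottle cap",onz("top",g(240,200),.17),"base",onz("scene",g(505,475),0.0))
print("beaker",onz("top",g(190,372),.095))
print("rack",[onz("top",g(*q),.04)[:2] for q in((131,206),(228,200),(231,262),(131,266))])
E
```

```text
L -2.553164484476203
T -92.44725656790214
B -92.29144286614671
corners [ 0.68815561 -0.1561267   0.175     ] [ 0.44946505 -0.1454833   0.175     ]
bar [ 0.50413552 -0.05286568  0.12      ] [ 0.5036737  -0.05178112  0.11492666] [ 0.52633011 -0.054027    0.12      ] [ 0.48199249 -0.05271282  0.12      ]
hinge [ 0.68653181 -0.13574121  0.15402453] [ 0.68368792 -0.13495244  0.17      ] [ 0.7028959 -0.12108    0.17     ]
col ends [ 0.65506159 -0.07661083  0.012     ] [ 0.52842879 -0.07838452  0.012     ]
spanner [0.37563314 0.15484373 0.005     ] [0.46528992 0.08101943 0.005     ] [0.44552092 0.05634619 0.005     ]
bottle cap [0.66637749 0.21721131 0.17      ] base [ 6.79780111e-01  2.29041315e-01 -1.11022302e-16]
beaker [0.41782586 0.30893604 0.095     ]
rack [array([0.68373585, 0.4256844 ]), array([0.69237911, 0.26771809]), array([0.59146274, 0.26182711]), array([0.58594405, 0.42385792])]
```

```bash
cat >> h.py <<'E'
from scipy.spatial.transform import Rotation as Ro
def inc(p0,y0,p1,y1):
    R0=Ro.from_euler('xyz',[180,0,y0],degrees=True);R1=Ro.from_euler('xyz',[180,0,y1],degrees=True)
    return np.round(R0.inv().apply(np.array(p1)-p0),4),np.round((R0.inv()*R1).as_rotvec(),4)
E
python3 -c "
from h import *
print(inc([.284,-.612,.227],-155.088,[.504,-.053,.25],-92.4))"
```

```text
(array([-0.435 ,  0.4143, -0.023 ]), array([ 0.    ,  0.    , -1.0941]))
```

>>> step_arm(
  increments=[
    [[-0.03,0.03,-0.035],[0,0,-0.1],0],
    [[-0.07,0.065,-0.04],[0,0,-0.2],0],
    [[-0.105,0.1,-0.04],[0,0,-0.3],0],
    [[-0.14,0.133,-0.04],[0,0,-0.4],0],
    [[-0.175,0.166,-0.04],[0,0,-0.5],0],
    [[-0.21,0.2,-0.04],[0,0,-0.6],0],
    [[-0.245,0.233,-0.04],[0,0,-0.7],0],
    [[-0.28,0.267,-0.04],[0,0,-0.8],0],
    [[-0.315,0.3,-0.04],[0,0,-0.9],0],
    [[-0.35,0.333,-0.035],[0,0,-1.0],0],
  ],
  force=15,
)

```text
time_s: 1.1
tcp_pos: [0.4619, -0.1608, 0.2621]
eef_rot: [-179.9, 0.0, -97.5]
contact_force: [1.0, -0.4, -0.2]
gripper_width: 0.0874
```

>>> step_arm(
  increments=[
    [[-0.038,-0.009,0.004],[0,0,-0.094],0],
    [[-0.076,-0.018,0.008],[0,0,-0.094],0],
    [[-0.1143,-0.0276,0.012],[0,0,-0.0941],0],
    [[-0.1143,-0.0276,0.012],[0,0,-0.0941],0],
    [[-0.1143,-0.0276,0.012],[0,0,-0.0941],0],
  ],
)

```text
time_s: 1.6
tcp_pos: [0.5042, -0.0525, 0.249]
eef_rot: [179.9, -0.0, -92.3]
contact_force: [0.5, 0.3, -0.9]
gripper_width: 0.0876
```

```bash
python3 - <<'E'
from plant import r
import cv2
print(r.get_state())
for n in ("scene","top"):
    c=r.capture(n); cv2.imwrite(f"pics/{n}1.png",cv2.resize(c["color"][:,:,::-1],(800,600),interpolation=cv2.INTER_CUBIC))
E
```

```text
{'time_s': 1.6, 'joints': array([ 1.62870324e+01,  3.73545033e+00, -1.80443038e+01, -7.36920266e-03,
       -6.82930009e+01, -1.85726450e+01]), 'qd': array([-1.89216155, -0.71070282, -0.15462433,  0.11259289, -0.19739674,
        0.29113066]), 'joint_torque': array([  1.0401288 , -33.69517207,  29.14778352,   6.87695906,
         0.09550123,  -0.1258518 ]), 'tcp_pos': array([ 0.50415923, -0.05246929,  0.24904428]), 'eef_rot': array([ 1.79928854e+02, -1.66862428e-02, -9.22883321e+01]), 'contact_force': array([ 0.45116257,  0.29142509, -0.85697406]), 'moment': array([-0.00531541,  0.0956406 ,  0.01584569]), 'gripper_width': 0.08757274598036471}
```

View pics/scene1.png

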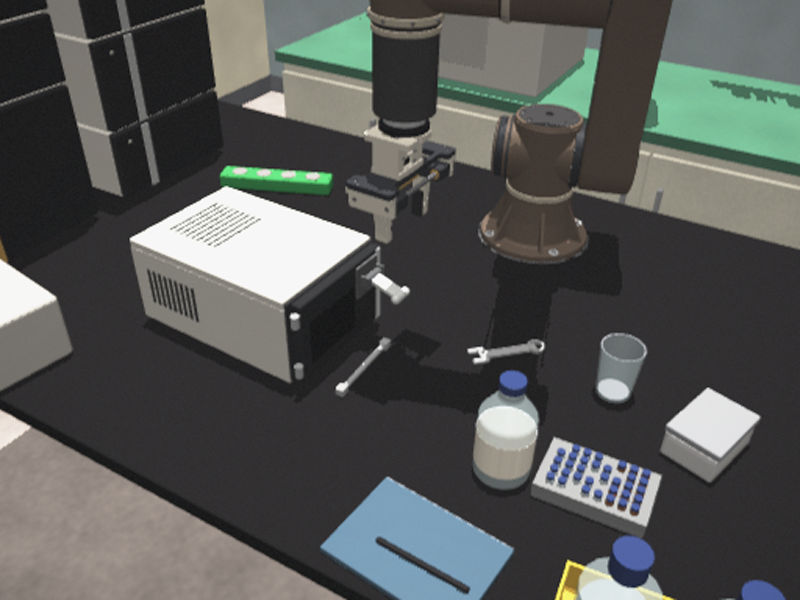

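The scene view shows the open jaws above the lever bar (bar at about (402,293)), with the jaws aligned along the door. Descending.

>>> step_arm(
  increments=[
    [[0,0,0.03],[0,0,0],0],
    [[0,0,0.065],[0,0,0],0],
    [[0,0,0.095],[0,0,0],0],
    [[0,0,0.12],[0,0,0],0],
    [[0,0,0.138],[0,0,0],0],
    [[0,0,0.148],[0,0,0],0],
    [[0,0,0.152],[0,0,0],0],
    [[0,0,0.152],[0,0,0],0],
    [[0,0,0.152],[0,0,0],0.35],
  ],
  force=6,
)

```text
time_s: 2.6
tcp_pos: [0.5049, -0.0534, 0.0985]
eef_rot: [-179.9, 0.0, -92.4]
contact_force: [-0.2, -0.4, -0.1]
gripper_width: 0.0837
```

```bash
python3 - <<'E'
from plant import r
import cv2
c=r.capture("scene"); cv2.imwrite(f"pics/scene2.png",cv2.resize(c["color"][120:290,180:380,::-1],(800,600),interpolation=cv2.INTER_CUBIC))
c=r.capture("top"); cv2.imwrite(f"pics/top2.png",cv2.resize(c["color"][100:250,200:400,::-1],(800,600),interpolation=cv2.INTER_CUBIC))
E
```

```text
(no output)
```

View pics/scene2.png

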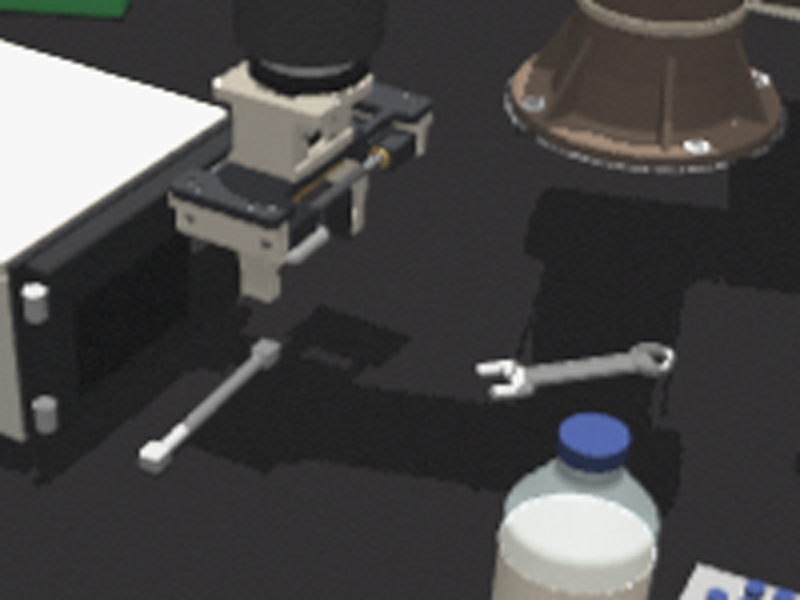

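View pics/top2.png

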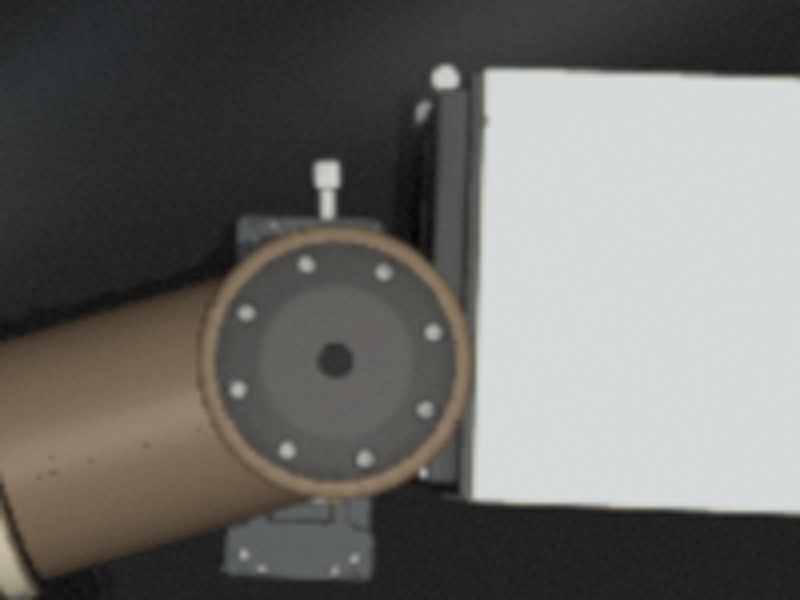

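The close-up shows the bar at (310,245) centred between the open fingers. Closing gently.

>>> step_arm(
  increments=[
    [[0,0,0],[0,0,0],0.45],
    [[0,0,0],[0,0,0],0.45],
    [[0,0,0],[0,0,0],0.45],
    [[0,0,0],[0,0,0],0.45],
    [[0,0,0],[0,0,0],0.6],
  ],
  force=6,
)

```text
time_s: 3.2
tcp_pos: [0.5043, -0.0532, 0.0976]
eef_rot: [-180.0, 0.0, -92.4]
contact_force: [0.6, 0.2, -0.7]
gripper_width: 0.0448
```

>>> step_arm(
  increments=[
    [[0,0,0],[0,0,0],0.6],
    [[0,0,0],[0,0,0],0.6],
  ],
  force=6,
)

```text
time_s: 3.4
tcp_pos: [0.5048, -0.0532, 0.0976]
eef_rot: [-180.0, 0.0, -92.4]
contact_force: [2.6, -0.4, -1.6]
gripper_width: 0.043
```

>>> step_arm(
  increments=[
    [[0,-0.0005,0],[0,0,0],0.7],
    [[0,-0.0005,0],[0,0,0],0.7],
    [[0,-0.0005,0],[0,0,0],0.7],
  ],
  force=20,
)

```text
time_s: 3.7
tcp_pos: [0.5048, -0.0532, 0.0976]
eef_rot: [180.0, 0.0, -92.4]
contact_force: [1.5, -1.1, -0.8]
gripper_width: 0.0424
```

```bash
python3 - <<'E'
import numpy as np
# arc table relative to rest: up dz, outward do
for a in np.arange(0,.85,.0167*2): print(round(a,3),np.round(60*(np.sin(a-.3)+np.sin(.3)),1),np.round(60*(np.cos(a-.3)-np.cos(.3)),1))
E
```

```text
0.0 0.0 0.0
0.033 1.9 0.6
0.067 3.9 1.1
0.1 5.8 1.5
0.134 7.8 1.9
0.167 9.8 2.1
0.2 11.8 2.4
0.234 13.8 2.5
0.267 15.8 2.6
0.301 17.8 2.7
0.334 19.8 2.6
0.367 21.8 2.5
0.401 23.8 2.4
0.434 25.8 2.1
0.468 27.7 1.8
0.501 29.7 1.5
0.534 31.7 1.0
0.568 33.6 0.5
0.601 35.5 -0.0
0.635 37.4 -0.6
0.668 39.3 -1.3
0.701 41.2 -2.1
0.735 43.0 -2.9
0.768 44.8 -3.8
0.802 46.6 -4.7
0.835 48.3 -5.7
```

>>> step_arm(
  increments=[
    [[-0.0006,0,-0.002],[0,0,0],0.7],
    [[-0.0011,0,-0.004],[0,0,0],0.7],
    [[-0.0011,0,-0.004],[0,0,0],0.7],
  ],
  force=20,
)

```text
time_s: 4.0
tcp_pos: [0.5048, -0.0521, 0.1017]
eef_rot: [180.0, 0.0, -92.4]
contact_force: [1.7, -0.6, -3.7]
gripper_width: 0.0425
```

>>> step_arm(
  increments=[
    [[-0.0004,0,-0.002],[0,0,0],0.7],
    [[-0.0008,0,-0.004],[0,0,0],0.7],
    [[-0.0008,0,-0.004],[0,0,0],0.7],
  ],
)

```text
time_s: 4.3
tcp_pos: [0.5049, -0.0513, 0.1058]
eef_rot: [-180.0, 0.0, -92.4]
contact_force: [2.2, -0.0, -4.2]
gripper_width: 0.0421
```

>>> step_arm(
  increments=[
    [[-0.0001,0,-0.001],[0,0,0],0.7],
    [[-0.0001,0,-0.001],[0,0,0],0.7],
  ],
)

```text
time_s: 4.5
tcp_pos: [0.5049, -0.0512, 0.1066]
eef_rot: [-180.0, 0.0, -92.4]
contact_force: [2.4, 0.6, -3.8]
gripper_width: 0.0424
```

>>> step_arm(
  increments=[
    [[-0.0001,0,-0.001],[0,0,0],0.7],
    [[-0.0001,0,-0.001],[0,0,0],0.7],
  ],
)

```text
time_s: 4.7
tcp_pos: [0.5049, -0.0511, 0.1076]
eef_rot: [180.0, 0.0, -92.4]
contact_force: [1.5, -0.0, -4.5]
gripper_width: 0.0422
```

>>> step_arm(
  increments=[
    [[-0.0001,0,-0.001],[0,0,0],0.7],
    [[-0.0001,0,-0.001],[0,0,0],0.7],
  ],
)

```text
time_s: 4.9
tcp_pos: [0.5049, -0.051, 0.1086]
eef_rot: [-180.0, 0.0, -92.4]
contact_force: [2.0, 1.3, -3.6]
gripper_width: 0.0419
```

>>> step_arm(
  increments=[
    [[-0.0001,0,-0.001],[0,0,0],0.7],
    [[-0.0001,0,-0.001],[0,0,0],0.7],
  ],
)

```text
time_s: 5.1
tcp_pos: [0.5049, -0.0509, 0.1096]
eef_rot: [-180.0, 0.0, -92.4]
contact_force: [0.8, 1.7, -4.5]
gripper_width: 0.0421
```

>>> step_arm(
  increments=[
    [[-0.0002,0,-0.001],[0,0,0],0.7],
    [[-0.0002,0,-0.001],[0,0,0],0.7],
  ],
)

```text
time_s: 5.3
tcp_pos: [0.5049, -0.0508, 0.1107]
eef_rot: [-180.0, -0.0, -92.4]
contact_force: [2.9, 0.6, -5.1]
gripper_width: 0.0423
```

>>> step_arm(
  increments=[
    [[-0.0001,0,-0.001],[0,0,0],0.7],
    [[-0.0001,0,-0.001],[0,0,0],0.7],
  ],
)

```text
time_s: 5.5
tcp_pos: [0.5049, -0.0507, 0.1117]
eef_rot: [-180.0, -0.0, -92.4]
contact_force: [1.6, 0.4, -3.9]
gripper_width: 0.0423
```

>>> step_arm(
  increments=[
    [[0,0,-0.001],[0,0,0],0.7],
    [[0,0,-0.001],[0,0,0],0.7],
  ],
)

```text
time_s: 5.7
tcp_pos: [0.5049, -0.0507, 0.1126]
eef_rot: [180.0, 0.0, -92.4]
contact_force: [2.2, 0.2, -4.3]
gripper_width: 0.0426
```

>>> step_arm(
  increments=[
    [[0,0,-0.001],[0,0,0],0.7],
    [[0,0,-0.001],[0,0,0],0.7],
  ],
)

```text
time_s: 5.9
tcp_pos: [0.5049, -0.0507, 0.1136]
eef_rot: [-180.0, 0.0, -92.4]
contact_force: [1.3, 0.7, -4.1]
gripper_width: 0.0424
```

>>> step_arm(
  increments=[
    [[0,0,-0.001],[0,0,0],0.7],
    [[0,0,-0.001],[0,0,0],0.7],
  ],
)

```text
time_s: 6.1
tcp_pos: [0.5049, -0.0506, 0.1147]
eef_rot: [180.0, 0.0, -92.4]
contact_force: [1.6, 0.8, -4.5]
gripper_width: 0.0424
```

>>> step_arm(
  increments=[
    [[0,0,-0.001],[0,0,0],0.7],
    [[0,0,-0.001],[0,0,0],0.7],
  ],
)

```text
time_s: 6.3
tcp_pos: [0.5049, -0.0506, 0.1157]
eef_rot: [-180.0, 0.0, -92.4]
contact_force: [1.1, 1.1, -4.4]
gripper_width: 0.0426
```

>>> step_arm(
  increments=[
    [[0,0,-0.001],[0,0,0],0.7],
    [[0,0,-0.001],[0,0,0],0.7],
  ],
)

```text
time_s: 6.5
tcp_pos: [0.5049, -0.0506, 0.1166]
eef_rot: [180.0, 0.0, -92.4]
contact_force: [1.6, 1.0, -4.5]
gripper_width: 0.0423
```

>>> step_arm(
  increments=[
    [[0,0,-0.001],[0,0,0],0.7],
    [[0,0,-0.001],[0,0,0],0.7],
  ],
)

```text
time_s: 6.7
tcp_pos: [0.5049, -0.0507, 0.1176]
eef_rot: [180.0, -0.0, -92.4]
contact_force: [1.7, 0.6, -3.8]
gripper_width: 0.0423
```

>>> step_arm(
  increments=[
    [[0.0,0,-0.001],[0,0,0],0.7],
    [[0.0,0,-0.001],[0,0,0],0.7],
  ],
)

```text
time_s: 6.9
tcp_pos: [0.5049, -0.0507, 0.1187]
eef_rot: [-180.0, -0.0, -92.4]
contact_force: [2.0, -0.1, -4.0]
gripper_width: 0.0422
```

>>> step_arm(
  increments=[
    [[0.0001,0,-0.001],[0,0,0],0.7],
    [[0.0001,0,-0.001],[0,0,0],0.7],
  ],
)

```text
time_s: 7.1
tcp_pos: [0.5049, -0.0508, 0.1196]
eef_rot: [180.0, 0.0, -92.4]
contact_force: [1.8, -0.1, -4.6]
gripper_width: 0.0424
```

>>> step_arm(
  increments=[
    [[0.0001,0,-0.001],[0,0,0],0.7],
    [[0.0001,0,-0.001],[0,0,0],0.7],
  ],
)

```text
time_s: 7.3
tcp_pos: [0.5049, -0.0509, 0.1206]
eef_rot: [180.0, 0.0, -92.4]
contact_force: [1.1, 0.6, -5.6]
gripper_width: 0.0424
```

>>> step_arm(
  increments=[
    [[0.0001,0,-0.001],[0,0,0],0.7],
    [[0.0001,0,-0.001],[0,0,0],0.7],
  ],
)

```text
time_s: 7.5
tcp_pos: [0.5049, -0.051, 0.1216]
eef_rot: [180.0, 0.0, -92.4]
contact_force: [2.3, 1.1, -4.7]
gripper_width: 0.0423
```

>>> step_arm(
  increments=[
    [[0.0001,0,-0.001],[0,0,0],0.7],
    [[0.0001,0,-0.001],[0,0,0],0.7],
  ],
)

```text
time_s: 7.7
tcp_pos: [0.5049, -0.0511, 0.1227]
eef_rot: [-180.0, 0.0, -92.4]
contact_force: [1.3, 0.5, -5.1]
gripper_width: 0.0419
```

>>> step_arm(
  increments=[
    [[0.0001,0,-0.001],[0,0,0],0.7],
    [[0.0001,0,-0.001],[0,0,0],0.7],
  ],
)

```text
time_s: 7.9
tcp_pos: [0.5049, -0.0512, 0.1236]
eef_rot: [180.0, -0.0, -92.4]
contact_force: [2.3, 0.5, -5.3]
gripper_width: 0.0421
```

>>> step_arm(
  increments=[
    [[0.0001,0,-0.001],[0,0,0],0.7],
    [[0.0001,0,-0.001],[0,0,0],0.7],
  ],
)

```text
time_s: 8.1
tcp_pos: [0.5049, -0.0513, 0.1246]
eef_rot: [180.0, -0.0, -92.4]
contact_force: [1.2, 0.0, -5.9]
gripper_width: 0.0421
```

>>> step_arm(
  increments=[
    [[0.0002,0,-0.001],[0,0,0],0.7],
    [[0.0002,0,-0.001],[0,0,0],0.7],
  ],
)

```text
time_s: 8.3
tcp_pos: [0.5048, -0.0514, 0.1254]
eef_rot: [180.0, 0.0, -92.4]
contact_force: [3.0, 1.0, -7.9]
gripper_width: 0.0421
```

>>> step_arm(
  increments=[
    [[0.0001,0,-0.0005],[0,0,0],0.7],
    [[0.0001,0,-0.0005],[0,0,0],0.7],
  ],
)

```text
time_s: 8.5
tcp_pos: [0.5048, -0.0515, 0.1258]
eef_rot: [180.0, 0.0, -92.4]
contact_force: [3.4, 0.7, -10.0]
gripper_width: 0.0422
```

The force has risen about 4.5 N above the spring trend within about 1.2 mm of lift, so the pawl is on the buffer at a lever angle of about 0.47 rad. Next I draw the door along its arc.

```bash
python3 -c "
import numpy as np
for o in (.081,.079):
  for t in list(np.arange(.01,.06,.01))+list(np.arange(.03,.31,.03)): 
    c,s=np.cos(t),np.sin(t); print(o,round(t,3),'dx',round(-(.18*s+o*c-o),4),'dy',round(.18*c-o*s-.18,4))"
```

```text
0.081 0.01 dx -0.0018 dy -0.0008
0.081 0.02 dx -0.0036 dy -0.0017
0.081 0.03 dx -0.0054 dy -0.0025
0.081 0.04 dx -0.0071 dy -0.0034
0.081 0.05 dx -0.0089 dy -0.0043
0.081 0.03 dx -0.0054 dy -0.0025
0.081 0.06 dx -0.0106 dy -0.0052
0.081 0.09 dx -0.0159 dy -0.008
0.081 0.12 dx -0.021 dy -0.011
0.081 0.15 dx -0.026 dy -0.0141
0.081 0.18 dx -0.0309 dy -0.0174
0.081 0.21 dx -0.0357 dy -0.0208
0.081 0.24 dx -0.0405 dy -0.0244
0.081 0.27 dx -0.0451 dy -0.0281
0.081 0.3 dx -0.0496 dy -0.032
0.079 0.01 dx -0.0018 dy -0.0008
0.079 0.02 dx -0.0036 dy -0.0016
0.079 0.03 dx -0.0054 dy -0.0025
0.079 0.04 dx -0.0071 dy -0.0033
0.079 0.05 dx -0.0089 dy -0.0042
0.079 0.03 dx -0.0054 dy -0.0025
0.079 0.06 dx -0.0107 dy -0.0051
0.079 0.09 dx -0.0159 dy -0.0078
0.079 0.12 dx -0.021 dy -0.0108
0.079 0.15 dx -0.026 dy -0.0138
0.079 0.18 dx -0.0309 dy -0.0171
0.079 0.21 dx -0.0358 dy -0.0204
0.079 0.24 dx -0.0405 dy -0.0239
0.079 0.27 dx -0.0451 dy -0.0276
0.079 0.3 dx -0.0497 dy -0.0314
```

>>> step_arm(
  increments=[
    [[-0.0009,-0.0004,0],[0,0,0.005],0.7],
    [[-0.0018,-0.0008,0],[0,0,0.01],0.7],
    [[-0.0027,-0.0013,0],[0,0,0.015],0.7],
    [[-0.0036,-0.0017,0],[0,0,0.02],0.7],
  ],
)

```text
time_s: 8.9
tcp_pos: [0.506, -0.049, 0.1257]
eef_rot: [179.9, -0.1, -93.6]
contact_force: [3.2, -5.1, -10.3]
gripper_width: 0.042
```

>>> step_arm(
  increments=[
    [[0,0,0],[0,0,0],0.7],
  ],
)

```text
time_s: 9.0
tcp_pos: [0.506, -0.0489, 0.1257]
eef_rot: [179.9, -0.1, -93.6]
contact_force: [2.5, -4.8, -10.8]
gripper_width: 0.0423
```

>>> step_arm(
  increments=[
    [[0,0,0.0004],[0,0,0],0.7],
    [[0,0,0.0004],[0,0,0],0.7],
  ],
)

```text
time_s: 9.2
tcp_pos: [0.5061, -0.0487, 0.1255]
eef_rot: [179.9, -0.1, -93.6]
contact_force: [2.2, -5.0, -9.1]
gripper_width: 0.0423
```

>>> step_arm(
  increments=[
    [[-0.0009,-0.0004,0],[0,0,0.005],0.7],
    [[-0.0009,-0.0004,0],[0,0,0.005],0.7],
  ],
)

```text
time_s: 9.4
tcp_pos: [0.5067, -0.0476, 0.1255]
eef_rot: [179.9, -0.0, -93.8]
contact_force: [2.2, -4.3, -8.9]
gripper_width: 0.0422
```

The door now moves freely: 3.9 mm travelled, which is past the 2.5 mm play, and the pull dropped to 4.3 N (friction). Continuing.

>>> step_arm(
  increments=[
    [[-0.0018,-0.0008,0],[0,0,0.01],0.7],
    [[-0.0045,-0.0021,0],[0,0,0.025],0.7],
    [[-0.0071,-0.0034,0],[0,0,0.04],0.7],
    [[-0.0106,-0.0052,0],[0,0,0.06],0.7],
  ],
)

```text
time_s: 9.8
tcp_pos: [0.5125, -0.0374, 0.1255]
eef_rot: [179.9, -0.1, -97.3]
contact_force: [2.6, -3.7, -9.2]
gripper_width: 0.0422
```

>>> step_arm(
  increments=[
    [[-0.0036,-0.0017,0],[0,0,0.02],0.7],
    [[-0.0071,-0.0034,0],[0,0,0.04],0.7],
    [[-0.0106,-0.0052,0],[0,0,0.06],0.7],
    [[-0.0159,-0.008,0],[0,0,0.09],0.7],
    [[-0.021,-0.011,0],[0,0,0.12],0.7],
  ],
)

```text
time_s: 10.3
tcp_pos: [0.5267, -0.0171, 0.1258]
eef_rot: [180.0, 0.0, -104.3]
contact_force: [-0.2, -1.1, -5.9]
gripper_width: 0.0428
```

>>> step_arm(
  increments=[
    [[-0.0054,-0.0025,0],[0,0,0.03],0.7],
    [[-0.0106,-0.0052,0],[0,0,0.06],0.7],
    [[-0.0159,-0.008,0],[0,0,0.09],0.7],
    [[-0.021,-0.011,0],[0,0,0.12],0.7],
    [[-0.021,-0.011,0],[0,0,0.12],0.7],
  ],
)

```text
time_s: 10.8
tcp_pos: [0.5429, 0.001, 0.1257]
eef_rot: [-180.0, 0.0, -111.1]
contact_force: [0.5, 0.3, -5.4]
gripper_width: 0.0423
```

>>> step_arm(
  increments=[
    [[-0.0005,0,0.005],[0,0,0],0.7],
    [[-0.0009,0,0.01],[0,0,0],0.7],
    [[-0.0007,0,0.015],[0,0,0],0.7],
    [[0,0,0.02],[0,0,0],0.7],
    [[0.0008,0,0.024],[0,0,0],0.7],
    [[0.0018,0,0.0278],[0,0,0],0.7],
    [[0.0018,0,0.0278],[0,0,0],0.7],
  ],
)

```text
time_s: 11.5
tcp_pos: [0.5421, -0.0013, 0.0986]
eef_rot: [-180.0, 0.0, -111.0]
contact_force: [-3.4, 1.6, 5.2]
gripper_width: 0.042
```

>>> step_arm(
  increments=[
    [[0,0,-0.001],[0,0,0],0.7],
    [[0,0,-0.001],[0,0,0],0.7],
  ],
)

```text
time_s: 11.7
tcp_pos: [0.542, -0.0013, 0.0989]
eef_rot: [-180.0, 0.0, -111.0]
contact_force: [-0.1, 1.6, -1.8]
gripper_width: 0.042
```

```bash
python3 - <<'E'
from plant import r
import cv2
for n in ("scene","top"):
    c=r.capture(n); cv2.imwrite(f"pics/{n}3.png",cv2.resize(c["color"][:,:,::-1],(800,600),interpolation=cv2.INTER_CUBIC))
E
```

```text
(no output)
```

View pics/scene3.png

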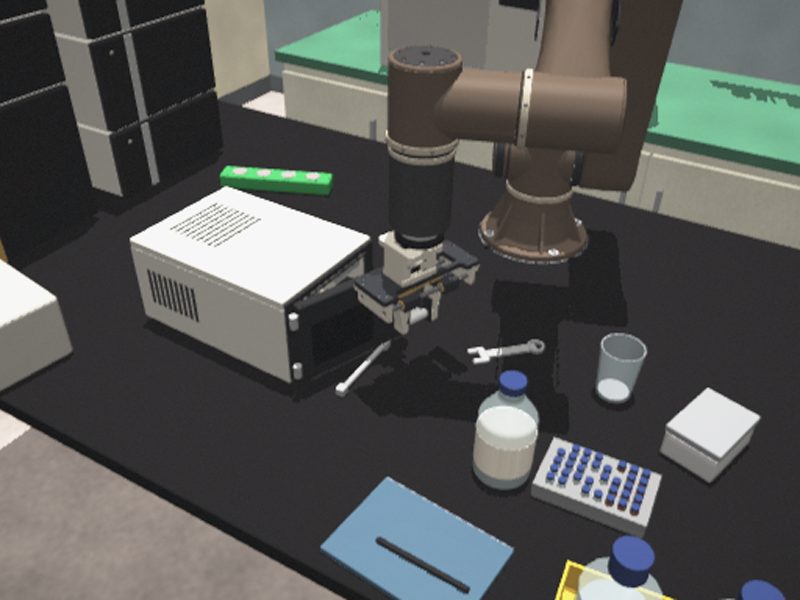

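View pics/top3.png

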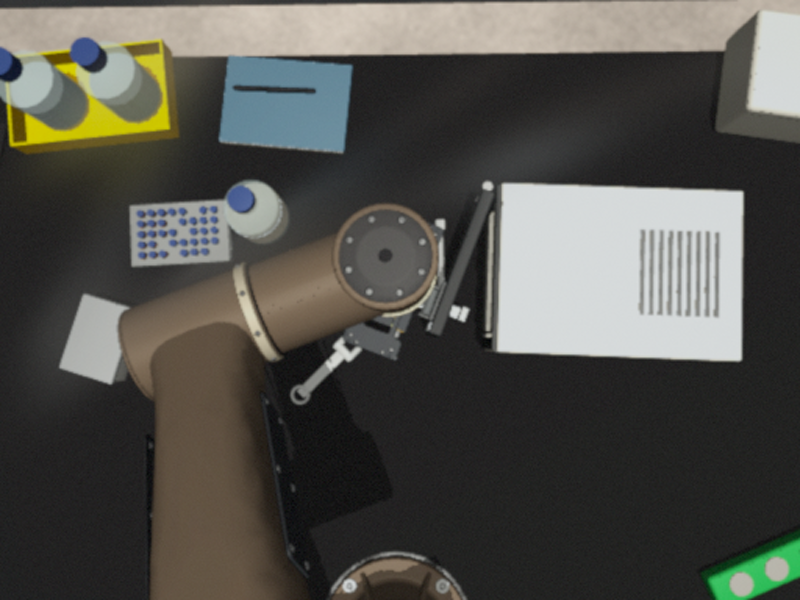

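The door stands at about 0.33 rad, with its edge at (435,330) in the top view and the lever held at rest. Nothing else has moved. I keep swinging with the gripped lever.

>>> step_arm(
  increments=[
    [[-0.0036,-0.0016,0],[0,0,0.02],0.7],
    [[-0.0071,-0.0033,0],[0,0,0.04],0.7],
    [[-0.0107,-0.0051,0],[0,0,0.06],0.7],
    [[-0.0159,-0.0078,0],[0,0,0.09],0.7],
    [[-0.021,-0.0108,0],[0,0,0.12],0.7],
    [[-0.026,-0.0138,0],[0,0,0.15],0.7],
  ],
)

```text
time_s: 12.4
tcp_pos: [0.5644, 0.0181, 0.0988]
eef_rot: [180.0, -0.0, -119.7]
contact_force: [-0.8, -0.5, 0.8]
gripper_width: 0.0423
```

>>> step_arm(
  increments=[
    [[-0.0054,-0.0025,0],[0,0,0.03],0.7],
    [[-0.0107,-0.0051,0],[0,0,0.06],0.7],
    [[-0.0159,-0.0078,0],[0,0,0.09],0.7],
    [[-0.021,-0.0108,0],[0,0,0.12],0.7],
    [[-0.026,-0.0138,0],[0,0,0.15],0.7],
    [[-0.0309,-0.0171,0],[0,0,0.18],0.7],
    [[-0.0358,-0.0204,0],[0,0,0.21],0.7],
    [[-0.0405,-0.0239,0],[0,0,0.24],0.7],
  ],
)

```text
time_s: 13.2
tcp_pos: [0.6053, 0.0414, 0.0988]
eef_rot: [-180.0, -0.0, -133.5]
contact_force: [-0.0, -0.9, -0.3]
gripper_width: 0.0423
```

>>> step_arm(
  increments=[
    [[-0.0054,-0.0025,0],[0,0,0.03],0.7],
    [[-0.0107,-0.0051,0],[0,0,0.06],0.7],
    [[-0.0159,-0.0078,0],[0,0,0.09],0.7],
    [[-0.021,-0.0108,0],[0,0,0.12],0.7],
    [[-0.026,-0.0138,0],[0,0,0.15],0.7],
    [[-0.0309,-0.0171,0],[0,0,0.18],0.7],
    [[-0.0358,-0.0204,0],[0,0,0.21],0.7],
    [[-0.0405,-0.0239,0],[0,0,0.24],0.7],
  ],
)

```text
time_s: 14.0
tcp_pos: [0.6505, 0.0543, 0.0989]
eef_rot: [-180.0, 0.0, -147.3]
contact_force: [0.2, -0.2, 0.3]
gripper_width: 0.0421
```

>>> step_arm(
  increments=[
    [[-0.0054,-0.0025,0],[0,0,0.03],0.7],
    [[-0.0107,-0.0051,0],[0,0,0.06],0.7],
    [[-0.0159,-0.0078,0],[0,0,0.09],0.7],
    [[-0.021,-0.0108,0],[0,0,0.12],0.7],
    [[-0.026,-0.0138,0],[0,0,0.15],0.7],
    [[-0.0309,-0.0171,0],[0,0,0.18],0.7],
    [[-0.0358,-0.0204,0],[0,0,0.21],0.7],
    [[-0.0405,-0.0239,0],[0,0,0.24],0.7],
  ],
)

```text
time_s: 14.8
tcp_pos: [0.6975, 0.0561, 0.0989]
eef_rot: [-180.0, -0.0, -161.0]
contact_force: [-1.1, -1.1, 0.4]
gripper_width: 0.0422
```

```bash
python3 - <<'E'
from plant import r
import cv2
print(r.get_state()["joints"])
for n in ("scene","top"):
    c=r.capture(n); cv2.imwrite(f"pics/{n}4.png",cv2.resize(c["color"][:,:,::-1],(800,600),interpolation=cv2.INTER_CUBIC))
E
```

```text
[ 2.05088091e+01  2.81665649e+01 -4.80061885e+00  3.79039057e-03
 -5.70337562e+01 -9.15230880e+01]
```

View pics/scene4.png

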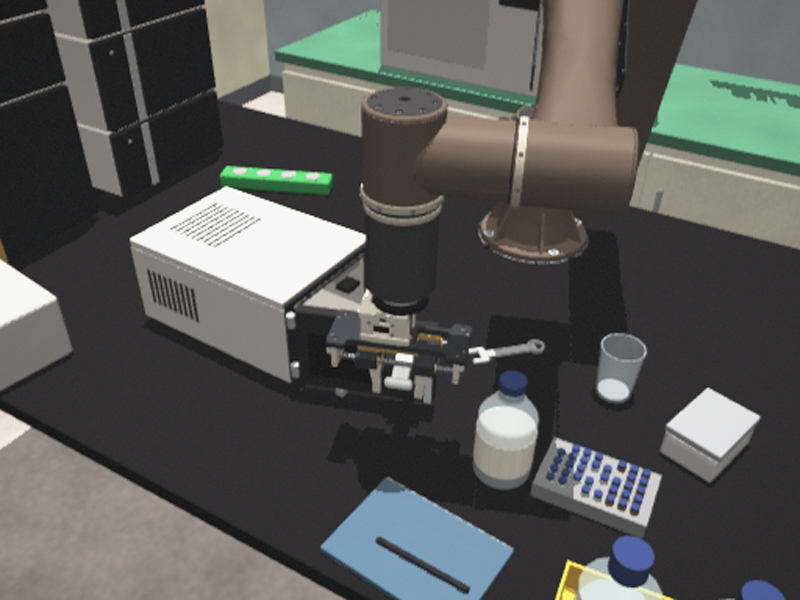

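View pics/top4.png

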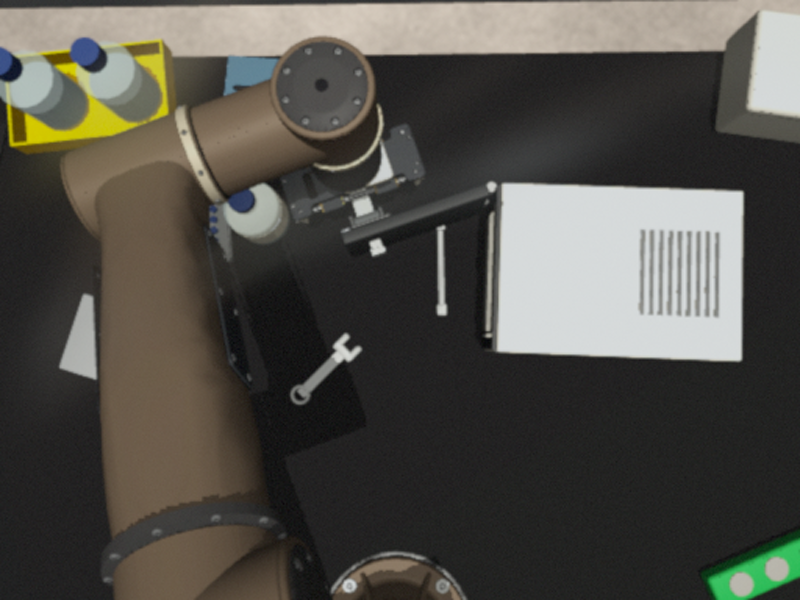

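At 1.2 rad everything is clear: the gripper end at (290,200) is about 25 mm from the bottle by calculation and moving away. Continuing.

>>> step_arm(
  increments=[
    [[-0.0054,-0.0025,0],[0,0,0.03],0.7],
    [[-0.0107,-0.0051,0],[0,0,0.06],0.7],
    [[-0.0159,-0.0078,0],[0,0,0.09],0.7],
    [[-0.021,-0.0108,0],[0,0,0.12],0.7],
    [[-0.026,-0.0138,0],[0,0,0.15],0.7],
    [[-0.0309,-0.0171,0],[0,0,0.18],0.7],
    [[-0.0358,-0.0204,0],[0,0,0.21],0.7],
    [[-0.0405,-0.0239,0],[0,0,0.24],0.7],
  ],
)

```text
time_s: 15.7
tcp_pos: [0.7435, 0.0467, 0.0989]
eef_rot: [-180.0, -0.0, -174.8]
contact_force: [-0.1, -0.8, 0.6]
gripper_width: 0.0426
```

>>> step_arm(
  increments=[
    [[-0.0054,-0.0025,0],[0,0,0.03],0.7],
    [[-0.0107,-0.0051,0],[0,0,0.06],0.7],
    [[-0.0159,-0.0078,0],[0,0,0.09],0.7],
    [[-0.021,-0.0108,0],[0,0,0.12],0.7],
    [[-0.026,-0.0138,0],[0,0,0.15],0.7],
    [[-0.0309,-0.0171,0],[0,0,0.18],0.7],
    [[-0.0345,-0.0195,0],[0,0,0.202],0.7],
    [[-0.0358,-0.0204,0],[0,0,0.21],0.7],
    [[-0.0358,-0.0204,0],[0,0,0.21],0.7],
  ],
)

```text
time_s: 16.6
tcp_pos: [0.781, 0.0296, 0.0989]
eef_rot: [-180.0, 0.0, 173.3]
contact_force: [1.2, -2.3, 1.0]
gripper_width: 0.0424
```

>>> step_arm(
  increments=[
    [[-0.0036,-0.0016,0],[0,0,0.02],0.7],
    [[-0.0071,-0.0033,0],[0,0,0.04],0.7],
    [[-0.0107,-0.0051,0],[0,0,0.06],0.7],
    [[-0.0107,-0.0051,0],[0,0,0.06],0.7],
    [[-0.0107,-0.0051,0],[0,0,0.06],0.7],
  ],
)

```text
time_s: 17.1
tcp_pos: [0.791, 0.0233, 0.0989]
eef_rot: [-180.0, 0.0, 169.9]
contact_force: [0.9, -2.2, 0.2]
gripper_width: 0.042
```

>>> step_arm(
  increments=[
    [[0,0,0],[0,0,0],0.3],
    [[0,0,0],[0,0,0],0.2],
    [[0,0,0],[0,0,0],0.15],
    [[0,0,0],[0,0,0],0.15],
    [[0,0,0],[0,0,0],0.15],
    [[0,0,0],[0,0,0],0.15],
  ],
)

```text
time_s: 17.7
tcp_pos: [0.7907, 0.0237, 0.0989]
eef_rot: [180.0, 0.0, 169.9]
contact_force: [0.2, -0.0, -0.7]
gripper_width: 0.0745
```

Opened; now straight up. The arm may be near its reach limit, so I move in steps.

>>> step_arm(
  increments=[
    [[0,0,-0.015],[0,0,0],0.15],
    [[0,0,-0.035],[0,0,0],0.15],
    [[0,0,-0.06],[0,0,0],0.15],
    [[0,0,-0.09],[0,0,0],0.15],
    [[0,0,-0.12],[0,0,0],0.15],
    [[0,0,-0.15],[0,0,0],0.15],
    [[0,0,-0.15],[0,0,0],0.15],
  ],
)

```text
time_s: 18.4
tcp_pos: [0.7928, 0.0234, 0.2567]
eef_rot: [179.9, 0.5, 169.9]
contact_force: [0.3, 0.1, 0.4]
gripper_width: 0.0743
```

```bash
python3 - <<'E'
from plant import r
import cv2
for n in ("scene","top"):
    c=r.capture(n); cv2.imwrite(f"pics/{n}5.png",cv2.resize(c["color"][:,:,::-1],(800,600),interpolation=cv2.INTER_CUBIC))
E
```

```text
(no output)
```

View pics/scene5.png

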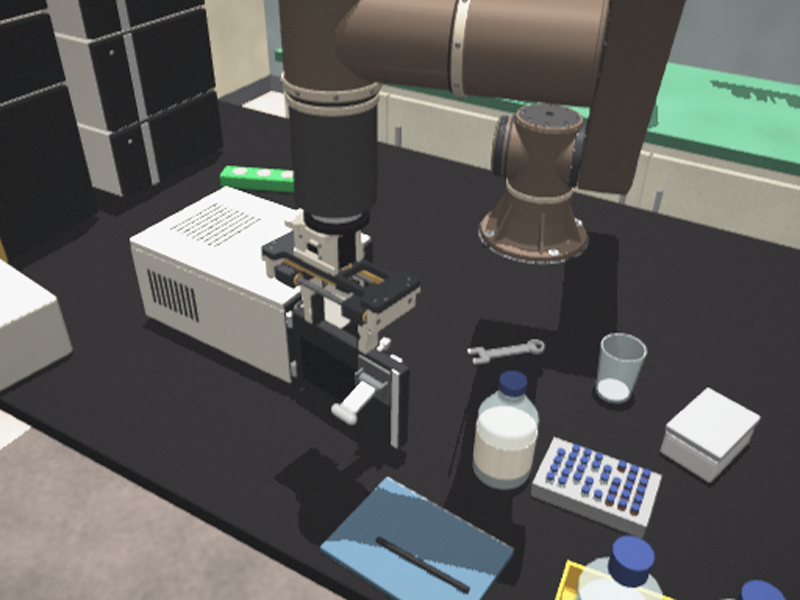

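View pics/top5.png

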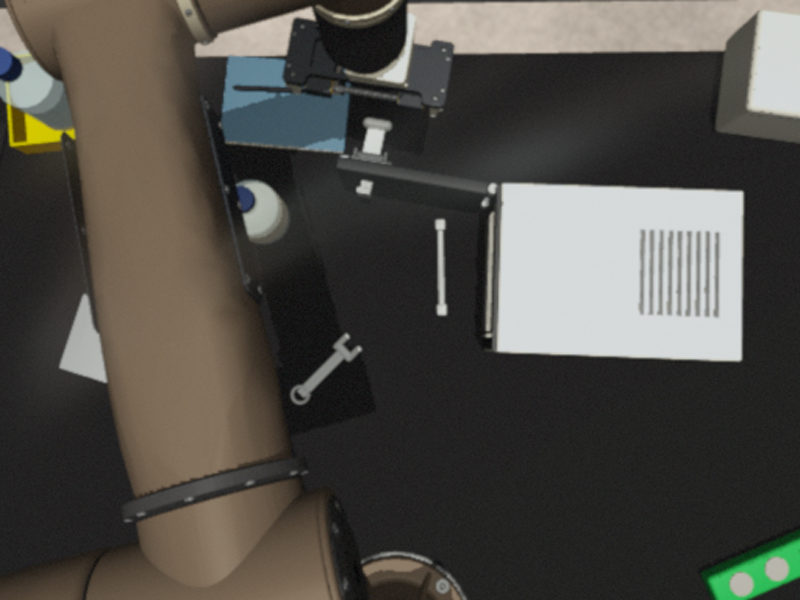

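```bash
python3 - <<'E'
from h import *
B=tri(np.array((345,412))*.64,np.array((377,124))*.64);print("bar",B)
a=onz("top",np.array((490,187))*.64,.17);b=onz("top",np.array((340,160))*.64,.17);print(np.degrees(np.arctan2(*(b-a)[1::-1])))
from plant import r
print(r.get_state()["contact_force"],r.get_state()["time_s"]); r.close_job()
E
```

```text
bar [0.7907206  0.02374652 0.11780361]
79.20260505746728
[-0.52540646  0.38371859 -0.72646344] 18.5
the job is handed in; nothing more can be done
```

The column compartment door stands wide open at about 98°, past square. The lever is back at rest, and the job is handed in at 18.5 s of the 72 s allowed.

- **Latch:** I gripped the lever bar by its domed ends and lifted it along its arc in 1 mm steps. At about 28 mm of lift (lever near 0.47 rad) the force rose about 4.5 N above the spring trend. I took that as the pawl bottoming and stopped lifting.
- **Opening:** I drew the door away with the lever still up and did not lower it until about 0.32 rad of door. Then I lowered the lever gently and swung the door on to about 98°. I opened the fingers there and withdrew straight up.

**Final checks:**
- **Door angle:** the tool pose put the door at about 98°. A rough pixel line along the door top gave about 99 to 101°. Both are past square.
- **Lever:** the bar was measured 118 mm above the bench, against 116 mm at rest.
- **Robot:** the arm was clear of everything, with wrist force around zero.
- **Bench:** the bottle, column, spanner, rack and beaker looked unmoved in the last pictures. I judged this by eye and did not re-measure their positions.

**Two readings to know about:**
- **First pull:** it met about 5 N, right around the 2.5 mm of play. I paused and eased the lift by 0.4 mm, and the door then moved past the play with the pull dropping to 4.3 N. I judged it to be rubbing on the buffer, not a caught pawl.
- **Lowering the lever:** it reached its rest stop about 1 mm early, with a brief 5 N push, so the bar had probably slipped slightly in the grip. I backed off 1 mm at once.

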